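# Latch the tinting-kit case

## Task

The grey-topped transport case in the paint stockroom is shut but its draw latch is open. Hook the cross bar of the latch's wire loop into the slot of the keeper so that it lies down behind the hook's lip, then push the lever over with the fingertips until it lies flat on the case past centre and the latch is tight, and let go. Feel the bar in, do not force it: bear on the keeper with no more than about 15 N and press the lever with no more than about 25 N (push it, do not pinch it), and leave the tins, tools and boxes around it where they are.

Things in the scene. Friction and masses are not known exactly. Their poses are not given: they have to be found in the camera images.
- case: Shut transport case, black with a two-leaf grey top, 360 (x) x 300 (y) x 100 mm high, fixed to the counter. Origin: centre of its underside, z up. The plain steel draw latch lies along its x centre line on the deck (the top, 100 mm up): +x runs from the lever across the seam to the keeper.
- handle: The latch lever: steel plate 28 mm wide, 4 mm thick, reaching 79 mm along this body's -x from its hinge, 8 mm bead at the end. Origin on the hinge axis (along y), at x = -40, y = 0 mm in the case's frame, 14 mm above the deck. Its z is the normal of the face that is on top when flat. It stays where left (friction 0.03 N m).
- lever (a joint): Lever angle, rad: 0 = flat, pointing away from the keeper (closed, firm stop), pi/2 = upright, 1.97 = stop, leaning to the keeper. Leaning it to the keeper moves the loop forward. Once hooked, closing resists from about 1.3 rad or less, up to some 8 N at 60 mm from the hinge, fading to dead centre at about 0.09 rad; past it the spring holds it shut.
- lever_end (a point): Middle of the lever's free end: 75 mm from the hinge, 4 mm off the plate's mid plane on the side that is on top when flat.
- loop: Wire loop: two 5 mm steel rails, 36 mm apart on centres, 85 mm long, from a pivot on the lever (26 mm from the lever's hinge, along it) to a cross bar. Origin on the pivot; x along the rails to the bar, y along the bar. It swings freely and drops by its weight. Pulling the bar swings the lever along.
- loop_bar (a point): Middle of the cross bar: 6 mm square, its round ends stick out past the rails, 58 mm overall along y. The ends can be pinched from above by two fingers closing along y; the loop then pivots between them. It starts lying on top of the keeper's lip.
- keeper: Keeper on the lid leaf; origin on the deck at x = 28 mm in the case's frame (68 mm ahead of the lever's hinge), axes as the case's. On its foot stands a steel hook block 26 mm wide: a flat-topped lip, top 26 mm above the deck, from x = -18 to +5.5 mm, then a slot open upwards, then a fence, top 34 mm above the deck, from +13.5 to +25.5 mm (see keeper_slot).
- keeper_slot (a point): Nominal middle of the slot's mouth, on the keeper's axes at x = 9.5, z = 26 mm. An adjusting screw has set the whole block up to 8 mm either way along x; readings do not show this: see it or feel it (slide the bar along the lip's top towards +x until it meets the fence or drops in). The slot is 8 mm wide, its floor 12 mm above the deck.
- keeper_seat (a point): Nominal centre of the seated bar: on the keeper's axes at x = 0, z = 15 mm, under the lip (10 mm high there), with the same unseen setting of up to 8 mm. The block is sprung: pulled to the lever it yields from 9 N on, 0.45 N per mm. Closing the lever draws the bar back under the lip and pulls on this spring.

How it is judged:
On the way:
1. the cross bar is down in the keeper's slot, behind the lip (z of loop_bar in the frame of keeper below 0.0195 m and x of loop_bar in the frame of keeper between -0.0115 and 0.0205 m and value of joint lever above 0.2 rad), for 0.2 s.
At the end, for the whole second after the job is handed in: The lever lies flat (within 0.05 rad of its stop), the cross bar lies behind the keeper's lip (its centre lower than 19.5 mm above the deck, no more than 11.5 mm lever-side of the keeper's origin), the loop pulls on the keeper with more than 6 N (value of joint lever below 0.05 rad and contact force between loop and keeper above 6 N and z of loop_bar in the frame of keeper below 0.0195 m and x of loop_bar in the frame of keeper above -0.0115 m); the robot touches nothing.
It fails at once if the loop bears on the keeper with more than 20 N while being hooked (lever above 0.55 rad) (contact force between loop and keeper above 20 N and value of joint lever above 0.55 rad).
It fails at once if the fingers press the lever with more than 30 N (contact force between the fingers and handle above 30 N).
It fails at once if a tin, tool, roll or box is moved by more than 30 mm (distance of any of sample_tin, tape_roll, screwdriver, paint_can_a, paint_can_b, filler_box, brush from where it was at the start of the episode above 0.03 m).
It also fails if it takes over 64 s, if anything falls off the work surface, if the arm or the gripper's body presses on something with over 40 N, if the wrist force passes 120 N, or if a joint passes its speed limit or range.

## Robot

A 6-joint arm with a two-finger parallel gripper is mounted at the origin on the work surface. World frame = base frame: x ahead of the robot, y to its left, z up, the work surface at z = 0. Lengths are in m, angles in rad, forces in N, time in s.
With the tool pointing down it reaches from about 0.275 to 0.725 m from the base axis. Payload 5.6 kg.
Tool frame: the origin (TCP) lies at the very end of the fingers, on their centre line; the grasp point (between the pads) lies 19 mm behind it; z points along the fingers, y is the line along which they close (so a half turn about z gives the same grasp; the last joint's range is limited). The gripper opens to 85 mm and grips with 20 to 120 N. Pads are 22 mm wide; open, the fingers measure 114 mm over their backs; the gripper's body (76 mm by 85 mm) begins 54 mm behind the grasp point. The pads swing forward as they close: fully open they stand 13 mm farther back than shut.
Start: joints at [1.545, 0.255, 0.108, 0, -1.424, -0.285], TCP at [0.168, 0.524, 0.231] pointing down, gripper open.
Joint ranges: [-2.95, 2.95], [-1.21, 1.97], [-1.09, 1.5], [-2.87, 1.71], [-2.94, -0.07], [-3.05, 3.05]. Speed limits (rad/s): [2.57, 2.57, 3.14, 3.14, 3.14, 3.14].

## Interface

Orientations are given as a unit quaternion [x, y, z, w].
In Python, from plant import manip gives the robot as it stands.
- The arm moves only by the tool step_arm, never from a script. Its argument "moves" is a list that holds one entry, the list of rows, each a list of 7 numbers: the turn, a rotation vector about the world's x, y, z in degrees, then the shift along the world's x, y, z in m, then the opening, from 0 (shut) to 1 (fully open). A call has 1 to 12 rows; each row shifts and turns the commanded pose from where the row before left it; what a row does not reach is not made up. A row lasts 1/12 s, in which the tool goes at most 41.7 mm and 7.16 degrees, less where a joint would pass 70% of its speed; a pose out of reach is approached as far as the arm can. A call with a gripper value outside its range is refused whole. The fingers move at their own pace and stop on an object; "squeeze" is the grip in N (left out, the last holds). Time passes only in rows, so rows that do not move let the fingers close. It gives the time, the measured TCP pose, the force, the opening and the grip force at its end, in the units of the state.
- manip.sense(): the state, without advancing time (a new reading comes with each control period).
- manip.read_camera(name): name is "scene" or "top" or "wrist"; returns (picture, depth): 384x512x3 uint8, blue, green, red; 384x512 float32, m along the optical axis (not along the pixel's ray), 0 where there is no reading.
- manip.camera_params(name): a dict with "mtx" (3x3 intrinsics, pixels), "cam_to_world" (4x4, takes a point from camera to world coordinates). Camera axes: x right, y down, z forward; pixel columns grow to the right and rows downward; lengths in m; the calibration is good to about 2 mm. A picture is of the moment at which its call begins: read the wrist's pose just before it. camera_params takes no time and is no camera call; for the wrist camera it gives the pose at the moment of the call.
- manip.hand_in(): hands the job in; it is judged then, once.
Trained networks look in the newest picture that a camera, given by its name, has taken for a name from the list of things; names that differ only in an ending like _2 or _b are one class to them, and where a whole thing is asked for, a point or a joint stands for the part that bears it (a point fixed in the world has none). Each returns a list of dicts, best first, with "confidence" (0 to 1); they miss things now and then, are a little off and sometimes report something else, mostly with a low value. They report only what shows in the picture. A call takes as long as a camera call.
- manip.spot_in(target, camera): "point" ([x, y, z] in m, in world coordinates, good to about 4 mm: the middle of the surface that is visible of it).
- manip.masks_of(target, camera): "mask" (384x512 bool, what is visible of it).
The state is a dict: "clock": time; "qpos": joint angles; "qvel": joint speeds; "effort": joint torques, N m; "tool_pos": TCP position; "tool_rot": TCP orientation; "ft_force": force on the tool from outside, world axes, zero at the start; "ft_torque": the same for the moment, N m; "width": finger opening in m; "grip_force": force on a finger pad.
Only numpy, scipy, OpenCV 4.12 (cv2) and the standard library are available. Lean on these libraries where they do the work, as an engineer would, in place of code of your own. Each camera call takes 0.05 s, during which the arm holds its last target. There are 200 camera calls.

## Working session

There is one attempt and no reset: what is moved stays moved. The work goes in short steps, Python scripts to look and compute and a tool call to move; the robot and the scene stay as the last step left them, time stands still between calls to the robot, and variables do not carry over. Pictures are saved under pics/ and viewed, at most 10 in all, crops included, and the job is handed in when it is done.

Besides the shell and the picture viewer there is one more tool, called after "Call:" in YAML: its name, and indented under it one key for each argument. step_arm: Moves the arm, as the interface text tells. Its arguments: {"type":"object","properties":{"moves":{"type":"array","items":{"type":"array","items":{"type":"array","items":{"type":"number"}}}},"squeeze":{"type":"number"}},"required":["moves"]}

```bash
mkdir -p pics; cat > h.py <<'E'
from plant import manip
import numpy as np, cv2
def px2w(cam,u,v,d):
    p=manip.camera_params(cam);K=np.array(p["mtx"]);T=np.array(p["cam_to_world"])
    c=np.array([(u-K[0,2])/K[0,0]*d,(v-K[1,2])/K[1,1]*d,d,1]);return (T@c)[:3]
def w2px(cam,w):
    p=manip.camera_params(cam);K=np.array(p["mtx"]);T=np.array(p["cam_to_world"])
    c=np.linalg.inv(T)@np.append(w,1);q=K@c[:3];return q[:2]/q[2]
E
python3 - <<'E'
from h import *
ims=[]
for c in ("scene","top"):
    im,d=manip.read_camera(c);np.save(f"{c}.npy",d);cv2.imwrite(f"pics/{c}0.png",im);
    print(c,np.round(manip.camera_params(c)["cam_to_world"],3).tolist())
    for t in ("case","handle","lever_end","loop","loop_bar","keeper","keeper_slot"):
        for r in manip.spot_in(t,c)[:2]: print(t,np.round(r["point"],3),round(r["confidence"],2))
a=cv2.imread("pics/scene0.png");b=cv2.imread("pics/top0.png")
cv2.imwrite("pics/both.png",cv2.resize(np.vstack([a,b]),(400,600)))
s=manip.sense();print(s["clock"],s["tool_pos"],s["tool_rot"],s["width"])
E
```

```text
scene [[-0.268, 0.577, -0.771, 1.057], [0.963, 0.162, -0.214, 0.177], [0.002, -0.801, -0.599, 0.491], [0.0, 0.0, 0.0, 1.0]]
case [ 0.688 -0.082  0.101] 0.62
handle [ 0.499 -0.106  0.144] 0.98
lever_end [ 0.49  -0.101  0.145] 0.57
loop [ 0.592 -0.1    0.13 ] 0.86
loop_bar [ 0.595 -0.1    0.132] 0.79
keeper [ 0.626 -0.092  0.111] 0.84
keeper [ 0.498 -0.104  0.146] 0.68
keeper_slot [ 0.498 -0.108  0.146] 0.51
top [[0.006, -0.987, 0.158, 0.426], [-1.0, -0.009, -0.017, 0.018], [0.019, -0.158, -0.987, 0.752], [0.0, 0.0, 0.0, 1.0]]
case [ 0.562 -0.095  0.101] 0.73
case [ 0.499 -0.107  0.147] 0.69
handle [ 0.496 -0.108  0.146] 0.78
lever_end [ 0.494 -0.106  0.145] 0.58
loop [ 0.569 -0.099  0.131] 0.88
loop [ 0.493 -0.108  0.146] 0.3
loop_bar [ 0.571 -0.101  0.131] 0.75
keeper [ 0.612 -0.096  0.126] 0.91
keeper_slot [ 0.613 -0.094  0.127] 0.93
0.8 [0.16816757 0.52363708 0.23130258] [ 9.87950956e-01 -1.54767274e-01 -3.02191945e-06 -3.28191936e-06] 0.08575744856240898
```

View pics/top0.png

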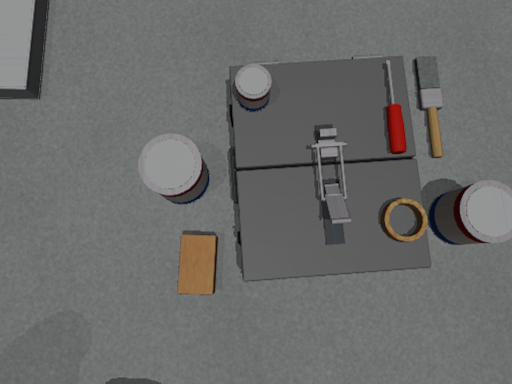

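View pics/scene0.png

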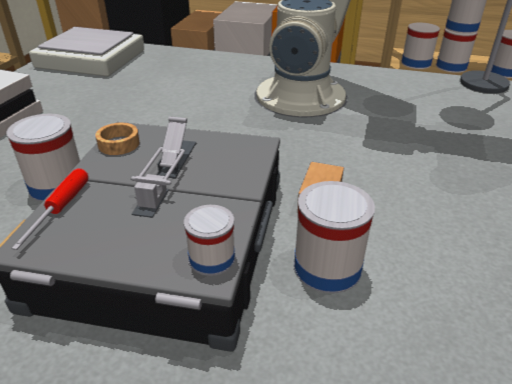

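```bash
cat > m.py <<'E'
from h import *
d=np.load("top.npy")
u,v=np.meshgrid(np.arange(512),np.arange(384))
p=manip.camera_params("top");K=np.array(p["mtx"]);T=np.array(p["cam_to_world"])
P=np.stack([(u-K[0,2])/K[0,0]*d,(v-K[1,2])/K[1,1]*d,d],-1)@T[:3,:3].T+T[:3,3]
m=((np.abs(P[...,2]-.1)<.006)&(d>0)).astype(np.uint8)
m=cv2.morphologyEx(m,cv2.MORPH_OPEN,np.ones((5,5)))
n,l,st,_=cv2.connectedComponentsWithStats(m)
k=(np.isin(l,[i for i in range(1,n) if st[i,4]>2000]))
k[:,:225]=0;k[:,435:]=0
r=cv2.minAreaRect((P[k][:,:2]*1000).astype(np.float32));print(r, np.round(cv2.boxPoints(r)), P[k][:,2].mean())
E
python3 m.py
python3 - <<'E'
from h import *
a=cv2.imread("pics/top0.png")[110:260,270:400]
cv2.imwrite("pics/c1.png",cv2.resize(a,None,fx=4,fy=4,interpolation=cv2.INTER_CUBIC))
for c in ["top","scene"]:
  for t in ("keeper","loop","handle"):
    r=manip.masks_of(t,c)
    if r:
        ys,xs=np.nonzero(r[0]["mask"]);d=np.load(c+".npy")
        W=np.array([px2w(c,x,y,d[y,x]) for x,y in zip(xs,ys) if d[y,x]>0])
        print(c,t,np.round(np.percentile(W,[2,50,98],axis=0),3).tolist())
E
```

```text
((578.0534057617188, -100.8837890625), (361.5616149902344, 300.1407470703125), 4.568839073181152) [[ 386.   34.]
 [ 410. -265.]
 [ 770. -236.]
 [ 746.   63.]] 0.10000551713130444
top keeper [[0.58, -0.111, 0.1], [0.613, -0.096, 0.124], [0.642, -0.083, 0.135]]
top loop [[0.517, -0.123, 0.1], [0.582, -0.087, 0.13], [0.602, -0.075, 0.134]]
top handle [[0.474, -0.12, 0.13], [0.495, -0.107, 0.146], [0.519, -0.094, 0.164]]
scene keeper [[0.586, -0.109, 0.1], [0.626, -0.093, 0.112], [0.643, -0.083, 0.134]]
scene loop [[0.495, -0.136, 0.1], [0.588, -0.098, 0.129], [0.606, -0.074, 0.132]]
scene handle [[0.46, -0.148, 0.101], [0.499, -0.106, 0.143], [0.522, -0.092, 0.162]]
```

View pics/c1.png

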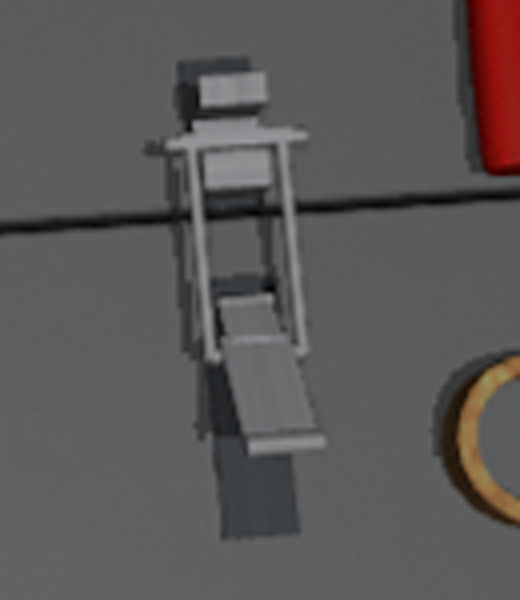

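```bash
python3 - <<'E'
from h import *
p=manip.camera_params("top");K=np.array(p["mtx"]);T=np.array(p["cam_to_world"])
c,s=np.cos(.0797),np.sin(.0797)
def hit(cu,cv,z):
    r=T[:3,:3]@np.linalg.inv(K)@[cu/4+270-.375,cv/4+110-.375,1];k=(z-T[2,3])/r[2];w=T[:3,3]+k*r
    q=w[:2]-[.578,-.101];return np.round(w,4),np.round(np.array([c*q[0]+s*q[1]-.028,-s*q[0]+c*q[1]])*1e3,1)
for n,a in dict(bar=(236,135,.132),barL=(163,143,.129),barR=(309,134,.129),fback=(233,72,.134),ffront=(233,106,.134),lipback=(235,188,.126),leverend=(287,440,.15)).items(): print(n,*hit(*a))
R=np.array([[c,-s,0],[s,c,0],[0,0,1]])
s0=manip.sense();print(s0["ft_force"],np.round(np.array(manip.camera_params("wrist")["cam_to_world"]),3))
E
```

```text
bar [ 0.6004 -0.0993  0.132 ] [-5.6 -0.1]
barL [ 0.5976 -0.0709  0.129 ] [-6.  28.4]
barR [ 0.602  -0.1288  0.129 ] [ -6.3 -29.7]
fback [ 0.6254 -0.0983  0.134 ] [19.5 -1.1]
ffront [ 0.6116 -0.098   0.134 ] [5.7 0.3]
lipback [ 0.5805 -0.0996  0.126 ] [-25.4   1.2]
leverend [ 0.4789 -0.1125  0.15  ] [-127.7   -3.6]
[0.33049178 0.33251807 0.05451908] [[-0.306 -0.916 -0.26   0.233]
 [-0.952  0.295  0.082  0.503]
 [ 0.002  0.273 -0.962  0.374]
 [ 0.     0.     0.     1.   ]]
```

Call:
step_arm:
  moves:
    - [[0,0,1.12,0.0216,-0.0312,0.002,1],[0,0,1.12,0.0216,-0.0312,0.002,1],[0,0,1.12,0.0216,-0.0312,0.002,1],[0,0,1.12,0.0216,-0.0312,0.002,1],[0,0,1.12,0.0216,-0.0312,0.002,1],[0,0,1.12,0.0216,-0.0312,0.002,1],[0,0,1.12,0.0216,-0.0312,0.002,1],[0,0,1.12,0.0216,-0.0312,0.002,1],[0,0,1.12,0.0216,-0.0312,0.002,1],[0,0,1.12,0.0216,-0.0312,0.002,1],[0,0,1.12,0.0216,-0.0312,0.002,1],[0,0,1.12,0.0216,-0.0312,0.002,1]]
  squeeze: 25

```text
clock: 2.1
tool_pos: [0.4281, 0.1475, 0.2557]
tool_rot: [0.999, -0.038, 0.0, -0.0]
ft_force: [1.3, 0.6, 0.0]
width: 0.0851
grip_force: 0.0
```

Call:
step_arm:
  moves:
    - [[0,0,1.12,0.0216,-0.0312,0,1],[0,0,1.12,0.0216,-0.0312,0,1],[0,0,1.12,0.0216,-0.0312,0,1],[0,0,1.12,0.0216,-0.0312,0,1],[0,0,1.12,0.0216,-0.0312,0,1],[0,0,1.12,0.0216,-0.0312,0,1],[0,0,1.12,0.0216,-0.0312,0,1],[0,0,1.12,0.0216,-0.0312,0,1],[0,0,0,0,0,-0.02,1],[0,0,0,0,0,0,1]]

```text
clock: 2.93
tool_pos: [0.5994, -0.1015, 0.2308]
tool_rot: [0.999, 0.038, -0.003, -0.001]
ft_force: [-0.5, 0.9, -1.7]
width: 0.0854
grip_force: 0.0
```

```bash
cat > st.py <<'E'
from h import *
s=manip.sense();R=cv2.Rodrigues(np.zeros(3))[0]
from scipy.spatial.transform import Rotation as Ro
M=Ro.from_quat(s["tool_rot"]).as_matrix()
c,sn=np.cos(.0797),np.sin(.0797);q=np.array(s["tool_pos"][:2])-[.6059,-.0988]
print("t",round(s["clock"],2),"tcp",np.round(s["tool_pos"],4),"keeper mm",np.round([1e3*(c*q[0]+sn*q[1]),1e3*(-sn*q[0]+c*q[1])],1),"yaw y",round(np.degrees(np.arctan2(M[1,1],M[0,1])),2),"z",np.round(M[:,2],3),"F",np.round(s["ft_force"],1),"w",round(s["width"],4),"g",round(float(np.max(s["grip_force"])),1),"q",np.round(s["qpos"],2))
E
python3 st.py; python3 - <<'E'
from h import *
im,d=manip.read_camera("wrist");cv2.imwrite("pics/w1.png",im);np.save("w1.npy",d)
for t in ("loop_bar","keeper_slot"):
    for r in manip.spot_in(t,"wrist")[:2]: print(t,np.round(r["point"],4),round(r["confidence"],2))
E
```

```text
t 2.93 tcp [ 0.5994 -0.1015  0.2308] keeper mm [-6.7 -2.2] yaw y -85.59 z [-0.007  0.001 -1.   ] F [-0.5  0.9 -1.7] w 0.0854 g 0.0 q [ 0.09  0.38  0.28 -0.   -1.48  1.56]
loop_bar [ 0.5823 -0.0968  0.1341] 0.84
loop_bar [ 0.6349 -0.0975  0.1017] 0.47
keeper_slot [ 0.6194 -0.0926  0.1255] 0.56
```

View pics/w1.png

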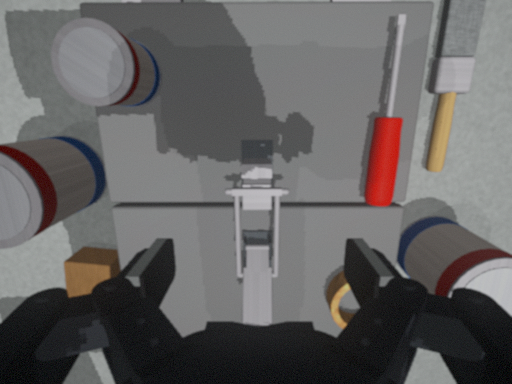

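```bash
python3 - <<'E'
from h import *
p=manip.camera_params("wrist");K=np.array(p["mtx"]);T=np.array(p["cam_to_world"])
c,s=np.cos(.0797),np.sin(.0797)
for n,(u,v,z) in dict(bar=(257,191,.132),L=(226,191,.129),R=(288,191,.129),ff=(257,178,.134),fb=(257,168,.134)).items():
    r=T[:3,:3]@np.linalg.inv(K)@[u,v,1];k=(z-T[2,3])/r[2];w=T[:3,3]+k*r;q=w[:2]-[.6059,-.0988]
    print(n,np.round(w,4),np.round(1e3*np.array([c*q[0]+s*q[1],-s*q[0]+c*q[1]]),1))
E
python3 st.py
```

```text
bar [ 0.5994 -0.0982  0.132 ] [-6.4  1.1]
L [ 0.5963 -0.0701  0.129 ] [-7.2 29.3]
R [ 0.6009 -0.1264  0.129 ] [ -7.2 -27.1]
ff [ 0.6118 -0.0973  0.134 ] [6.  1.1]
fb [ 0.6208 -0.0966  0.134 ] [15.   1.1]
t 3.08 tcp [ 0.5999 -0.0999  0.236 ] keeper mm [-6.1 -0.7] yaw y -85.37 z [-0. -0. -1.] F [0.2 0.1 0.8] w 0.0856 g 0.0 q [ 0.09  0.37  0.28  0.   -1.48  1.56]
```

Call:
step_arm:
  moves:
    - [[0,0,0,0,0.0015,-0.035,1],[0,0,0,0,0,-0.035,1],[0,0,0,0,0,-0.03,1],[0,0,0,0,0,-0.017,1],[0,0,0,0,0,0,1],[0,0,0,0,0,0,0.75],[0,0,0,0,0,0,0.6],[0,0,0,0,0,0,0.6],[0,0,0,0,0,0,0.6],[0,0,0,0,0,0,0.6]]
  squeeze: 25

```text
clock: 3.92
tool_pos: [0.6018, -0.0989, 0.1219]
tool_rot: [0.999, 0.04, 0.003, 0.0]
ft_force: [-1.2, 1.3, 5.2]
width: 0.0544
grip_force: 25.2
```

```bash
python3 st.py; python3 - <<'E'
from h import *
im,d=manip.read_camera("wrist")
a,_=manip.read_camera("scene")
cv2.imwrite("pics/v2.png",np.hstack([cv2.resize(im,(400,300)),cv2.resize(a[80:260,80:320],(400,300))]))
E
```

```text
t 3.92 tcp [ 0.6018 -0.0989  0.1219] keeper mm [-4.1  0.2] yaw y -85.36 z [ 0.006 -0.001 -1.   ] F [-1.2  1.3  5.2] w 0.0544 g 25.2 q [ 0.09  0.42  0.06  0.   -1.21  1.56]
```

View pics/v2.png

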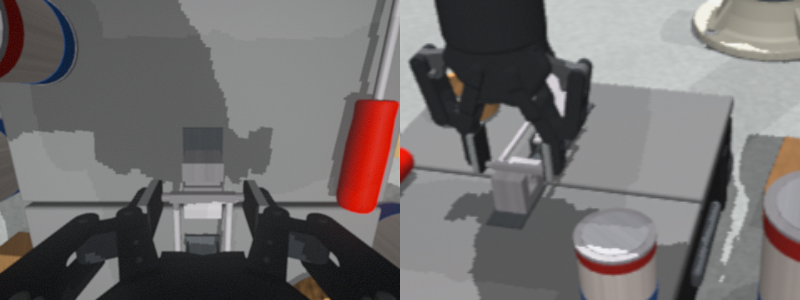

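Call:
step_arm:
  moves:
    - [[0,0,0,0,0,0,0.6],[0,0,0,0,0,0.001,0.6],[0,0,0,0,0,0,0.6]]

```text
clock: 4.27
tool_pos: [0.6017, -0.099, 0.1219]
tool_rot: [0.999, 0.04, 0.002, 0.0]
ft_force: [-0.0, 0.7, 6.6]
width: 0.0544
grip_force: 26.6
```

```bash
python3 st.py
```

```text
t 4.27 tcp [ 0.6017 -0.099   0.1219] keeper mm [-4.2  0.2] yaw y -85.38 z [ 0.005 -0.001 -1.   ] F [-0.   0.7  6.6] w 0.0544 g 26.6 q [ 0.09  0.42  0.06  0.   -1.21  1.56]
```

Call:
step_arm:
  moves:
    - [[0,0,0,0,0,0.002,0.6],[0,0,0,0,0,0,0.6],[0,0,0,0,0,0,0.6]]

```text
clock: 4.52
tool_pos: [0.601, -0.099, 0.122]
tool_rot: [0.999, 0.04, 0.001, 0.0]
ft_force: [1.7, -0.8, 4.2]
width: 0.0543
grip_force: 26.5
```

Call:
step_arm:
  moves:
    - [[0,0,0,0,0,0.002,0.6],[0,0,0,0,0,0,0.6],[0,0,0,0,0,0,0.6]]

```text
clock: 4.77
tool_pos: [0.6001, -0.099, 0.123]
tool_rot: [0.999, 0.04, -0.0, 0.0]
ft_force: [1.9, -2.0, -0.3]
width: 0.0543
grip_force: 26.4
```

Call:
step_arm:
  moves:
    - [[0,0,0,0.001,0,-0.001,0.6],[0,0,0,0.002,0,0,0.6],[0,0,0,0.002,0.0005,0,0.6],[0,0,0,0,0,0,0.6],[0,0,0,0,0,0,0.6]]

```text
clock: 5.18
tool_pos: [0.6024, -0.0989, 0.1219]
tool_rot: [0.999, 0.04, -0.003, 0.0]
ft_force: [-6.2, -0.7, 6.4]
width: 0.0545
grip_force: 26.7
```

Call:
step_arm:
  moves:
    - [[0,0,0,0.001,0,0,0.6],[0,0,0,0.001,0,0,0.6],[0,0,0,0,0,0,0.6],[0,0,0,0,0,0,0.6]]

```text
clock: 5.52
tool_pos: [0.6046, -0.0987, 0.1219]
tool_rot: [0.999, 0.04, -0.003, 0.0]
ft_force: [-5.6, -0.5, 5.5]
width: 0.0541
grip_force: 26.7
```

Call:
step_arm:
  moves:
    - [[0,0,0,0.001,0,0.0005,0.6],[0,0,0,0.001,0,0,0.6],[0,0,0,0,0,0,0.6],[0,0,0,0,0,0,0.6]]

```text
clock: 5.85
tool_pos: [0.6076, -0.0985, 0.122]
tool_rot: [0.999, 0.04, -0.002, -0.0]
ft_force: [-4.9, -0.8, 1.1]
width: 0.0545
grip_force: 26.5
```

Call:
step_arm:
  moves:
    - [[0,0,0,0.001,0.0002,0,0.6],[0,0,0,0.001,0,0,0.6],[0,0,0,0,0,0,0.6],[0,0,0,0,0,0,0.6]]

```text
clock: 6.18
tool_pos: [0.6114, -0.0981, 0.1225]
tool_rot: [0.999, 0.04, 0.0, -0.0]
ft_force: [-2.1, -1.5, 0.7]
width: 0.0543
grip_force: 26.4
```

Call:
step_arm:
  moves:
    - [[0,0,0,0,0,-0.002,0.6],[0,0,0,0,0,0,0.6],[0,0,0,0,0,0,0.6]]

```text
clock: 6.43
tool_pos: [0.6117, -0.0981, 0.1208]
tool_rot: [0.999, 0.04, 0.0, -0.0]
ft_force: [-0.6, -0.8, 0.2]
width: 0.0544
grip_force: 26.4
```

```bash
python3 st.py; python3 - <<'E'
from h import *
im,d=manip.read_camera("wrist")
cv2.imwrite("pics/v3.png",cv2.resize(im[130:360,180:340],None,fx=2.6,fy=2.6,interpolation=cv2.INTER_CUBIC))
E
```

```text
t 6.43 tcp [ 0.6117 -0.0981  0.1208] keeper mm [5.8 0.3] yaw y -85.4 z [ 0.001  0.    -1.   ] F [-0.6 -0.8  0.2] w 0.0544 g 26.4 q [ 0.09  0.44  0.1   0.   -1.22  1.56]
```

View pics/v3.png

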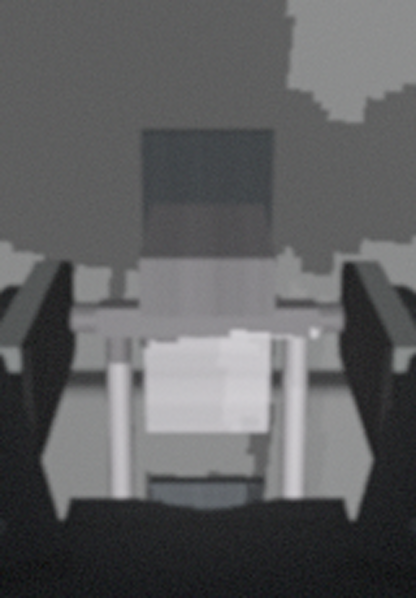

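Call:
step_arm:
  moves:
    - [[0,0,0,0,0,-0.0015,0.6],[0,0,0,0,0,-0.0015,0.6],[0,0,0,0,0,0,0.6],[0,0,0,0,0,0,0.6]]

```text
clock: 6.82
tool_pos: [0.6113, -0.0981, 0.1177]
tool_rot: [0.999, 0.04, 0.0, -0.0]
ft_force: [-0.2, -0.7, -0.2]
width: 0.0544
grip_force: 26.4
```

Call:
step_arm:
  moves:
    - [[0,0,0,0,0,-0.0015,0.6],[0,0,0,0,0,-0.0015,0.6],[0,0,0,0,0,0,0.6],[0,0,0,0,0,0,0.6]]

```text
clock: 7.15
tool_pos: [0.611, -0.0982, 0.1146]
tool_rot: [0.999, 0.04, -0.0, -0.0]
ft_force: [-2.0, -0.6, -0.2]
width: 0.0543
grip_force: 26.4
```

Call:
step_arm:
  moves:
    - [[0,0,0,0,0,-0.0015,0.6],[0,0,0,0,0,-0.0015,0.6],[0,0,0,0,0,0,0.6],[0,0,0,0,0,0,0.6]]

```text
clock: 7.48
tool_pos: [0.6111, -0.0981, 0.1116]
tool_rot: [0.999, 0.04, -0.0, -0.0]
ft_force: [-1.5, -1.0, 1.1]
width: 0.0542
grip_force: 26.4
```

Call:
step_arm:
  moves:
    - [[0,0,0,0,0,-0.001,0.6],[0,0,0,0,0,-0.001,0.6],[0,0,0,0,0,0,0.6],[0,0,0,0,0,0,0.6]]

```text
clock: 7.82
tool_pos: [0.6112, -0.0981, 0.1097]
tool_rot: [0.999, 0.04, -0.0, 0.0]
ft_force: [-1.6, -1.3, 0.4]
width: 0.0545
grip_force: 26.4
```

Call:
step_arm:
  moves:
    - [[0,0,0,-0.0015,0,-0.0005,0.6],[0,0,0,-0.0015,0,0,0.6],[0,0,0,-0.0015,0,0,0.6],[0,0,0,0,0,0,0.6],[0,0,0,0,0,0,0.6]]

```text
clock: 8.23
tool_pos: [0.6067, -0.0984, 0.1095]
tool_rot: [0.999, 0.04, 0.0, 0.0]
ft_force: [1.2, -2.3, -0.6]
width: 0.0544
grip_force: 26.4
```

Call:
step_arm:
  moves:
    - [[0,0,0,0,0,0,0.85],[0,0,0,0,0,0,1],[0,0,0,0,0,0,1],[0,0,0,0,0,0,1],[0,0,0,0,0,0.03,1],[0,0,0,0,0,0.035,1],[0,0,0,0,0,0.035,1],[0,0,0,0,0,0.035,1],[0,0,0,0,0,0,1]]

```text
clock: 8.98
tool_pos: [0.6095, -0.0991, 0.2529]
tool_rot: [0.999, 0.04, 0.007, 0.001]
ft_force: [0.2, -0.0, 1.3]
width: 0.0855
grip_force: 0.0
```

```bash
python3 st.py; python3 - <<'E'
from h import *
a,_=manip.read_camera("wrist");b,d=manip.read_camera("scene");np.save("scene2.npy",d)
for t in ("loop_bar","handle","lever_end"):
    for r in manip.spot_in(t,"scene")[:1]: print(t,np.round(r["point"],4),round(r["confidence"],2))
cv2.imwrite("pics/v4.png",np.hstack([cv2.resize(a[120:384,156:356],(400,528)),cv2.resize(b[100:232,100:200],(400,528),interpolation=cv2.INTER_CUBIC)]))
m=manip.masks_of("handle","scene")
if m:
    ys,xs=np.nonzero(m[0]["mask"]);W=np.array([px2w("scene",x,y,d[y,x]) for x,y in zip(xs,ys) if d[y,x]>0])
    W=W[W[:,2]>.112];k=W[:,2]>np.percentile(W[:,2],90);print(W[k].mean(0),W[~k].mean(0),W.min(0),W.max(0))
E
```

```text
t 8.98 tcp [ 0.6095 -0.0991  0.2529] keeper mm [ 3.5 -0.6] yaw y -85.4 z [ 0.014 -0.002 -1.   ] F [ 0.2 -0.   1.3] w 0.0855 g 0.0 q [ 0.09  0.38  0.33  0.   -1.51  1.56]
loop_bar [ 0.5733 -0.0921  0.1272] 0.55
handle [ 0.5106 -0.103   0.1565] 0.96
lever_end [ 0.5106 -0.1049  0.1545] 0.88
[ 0.5043779  -0.10464786  0.18079489] [ 0.51635559 -0.10478409  0.15427962] [ 0.49878822 -0.12022757  0.13049572] [ 0.53171848 -0.08836465  0.18361675]
```

View pics/v4.png

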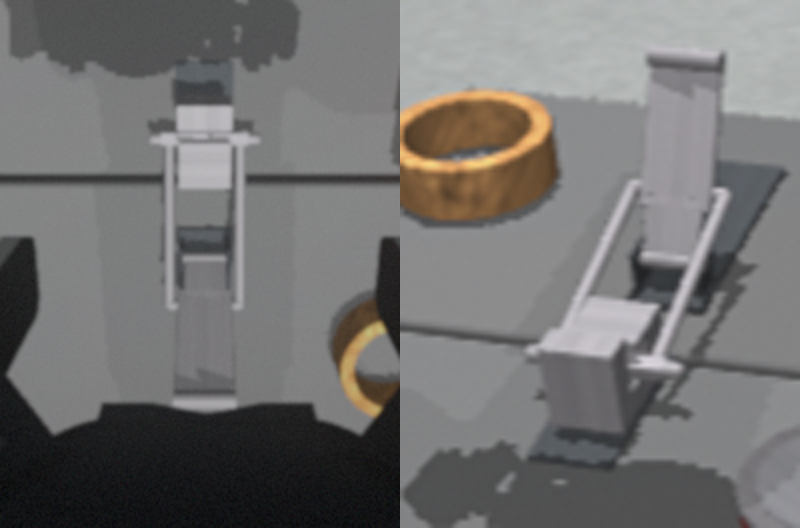

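Call:
step_arm:
  moves:
    - [[0,0,0,-0.028,-0.002,0,0],[0,0,0,-0.028,-0.002,0,0],[0,0,0,-0.026,-0.002,0,0],[0,0,0,0,0,-0.015,0],[0,0,0,0,0,-0.015,0],[0,0,0,0,0,0,0],[0,0,0,0,0,0,0],[0,0,0,0,0,0,0]]

```text
clock: 9.95
tool_pos: [0.525, -0.1043, 0.2145]
tool_rot: [0.999, 0.04, -0.0, 0.0]
ft_force: [0.7, 0.3, 0.8]
width: 0.0005
grip_force: 0.0
```

Call:
step_arm:
  moves:
    - [[0,0,0,0,0,-0.012,0],[0,0,0,0,0,-0.012,0],[0,0,0,0,0,-0.012,0],[0,0,0,-0.002,0,-0.001,0],[0,0,0,-0.003,0,-0.002,0],[0,0,0,-0.003,0,-0.002,0],[0,0,0,-0.003,0,-0.002,0],[0,0,0,0,0,0,0]]

```text
clock: 10.62
tool_pos: [0.5134, -0.1042, 0.1718]
tool_rot: [0.999, 0.04, 0.0, -0.0]
ft_force: [-0.6, 0.6, 0.7]
width: 0.0003
grip_force: 0.0
```

Call:
step_arm:
  moves:
    - [[0,0,0,-0.003,0,-0.003,0],[0,0,0,-0.003,-0.0003,-0.003,0],[0,0,0,-0.002,0,-0.002,0],[0,0,0,0,0,0,0]]

```text
clock: 10.95
tool_pos: [0.5049, -0.1044, 0.1628]
tool_rot: [0.999, 0.04, -0.001, -0.0]
ft_force: [-0.4, -0.0, -0.6]
width: 0.0
grip_force: 0.0
```

Call:
step_arm:
  moves:
    - [[0,0,0,-0.003,-0.0003,-0.003,0],[0,0,0,-0.003,-0.0003,-0.003,0],[0,0,0,-0.001,0,-0.002,0],[0,0,0,0,0,0,0]]

```text
clock: 11.28
tool_pos: [0.4982, -0.1051, 0.155]
tool_rot: [0.999, 0.04, -0.0, 0.0]
ft_force: [0.3, -0.4, 1.5]
width: 0.0002
grip_force: 0.4
```

Call:
step_arm:
  moves:
    - [[0,0,0,-0.002,-0.0003,-0.003,0],[0,0,0,-0.002,0,-0.003,0],[0,0,0,-0.002,-0.0003,-0.003,0],[0,0,0,0,0,0,0]]

```text
clock: 11.62
tool_pos: [0.4921, -0.1056, 0.1455]
tool_rot: [0.999, 0.04, -0.0, -0.0]
ft_force: [0.1, -1.0, -0.7]
width: 0.0001
grip_force: 0.1
```

Call:
step_arm:
  moves:
    - [[0,0,0,-0.001,0,-0.003,0],[0,0,0,-0.001,-0.0003,-0.003,0],[0,0,0,-0.001,0,-0.003,0],[0,0,0,0,0,0,0]]

```text
clock: 11.95
tool_pos: [0.489, -0.1059, 0.1364]
tool_rot: [0.999, 0.04, -0.001, -0.0]
ft_force: [0.9, -1.0, -0.4]
width: 0.0003
grip_force: 0.0
```

```bash
python3 - <<'E'
from h import *
a,_=manip.read_camera("wrist");b,d=manip.read_camera("scene")
cv2.imwrite("pics/v5.png",np.hstack([cv2.resize(a,(400,300)),cv2.resize(b[90:240,90:240],(400,300),interpolation=cv2.INTER_CUBIC)]))
E
```

```text
(no output)
```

View pics/v5.png

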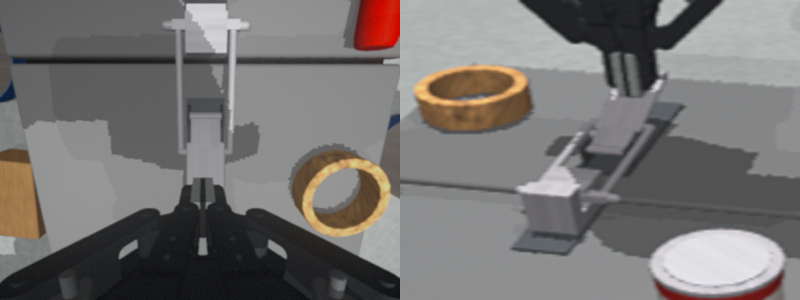

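```bash
python3 - <<'E'
from h import *
b,d=manip.read_camera("scene")
for v in range(184,194):
  print(v,[tuple(np.round(1e3*px2w("scene",u,v,d[v,u])).astype(int)) for u in range(165,174,2)])
E
```

```text
184 [(np.int64(589), np.int64(-84), np.int64(116)), (np.int64(591), np.int64(-80), np.int64(118)), (np.int64(566), np.int64(-90), np.int64(99)), (np.int64(566), np.int64(-87), np.int64(99)), (np.int64(565), np.int64(-84), np.int64(100))]
185 [(np.int64(593), np.int64(-82), np.int64(118)), (np.int64(593), np.int64(-79), np.int64(118)), (np.int64(570), np.int64(-88), np.int64(101)), (np.int64(566), np.int64(-87), np.int64(98)), (np.int64(569), np.int64(-83), np.int64(101))]
186 [(np.int64(595), np.int64(-81), np.int64(118)), (np.int64(596), np.int64(-77), np.int64(119)), (np.int64(572), np.int64(-88), np.int64(100)), (np.int64(569), np.int64(-86), np.int64(99)), (np.int64(570), np.int64(-82), np.int64(100))]
187 [(np.int64(598), np.int64(-79), np.int64(118)), (np.int64(599), np.int64(-76), np.int64(120)), (np.int64(597), np.int64(-74), np.int64(119)), (np.int64(596), np.int64(-72), np.int64(118)), (np.int64(572), np.int64(-81), np.int64(100))]
188 [(np.int64(600), np.int64(-78), np.int64(118)), (np.int64(598), np.int64(-77), np.int64(117)), (np.int64(598), np.int64(-73), np.int64(118))
[... 584 characters left out ...]
t64(598), np.int64(-80), np.int64(111)), (np.int64(598), np.int64(-77), np.int64(112)), (np.int64(582), np.int64(-83), np.int64(99)), (np.int64(580), np.int64(-81), np.int64(98)), (np.int64(573), np.int64(-81), np.int64(93))]
192 [(np.int64(586), np.int64(-87), np.int64(100)), (np.int64(585), np.int64(-85), np.int64(99)), (np.int64(584), np.int64(-82), np.int64(99)), (np.int64(582), np.int64(-80), np.int64(98)), (np.int64(583), np.int64(-76), np.int64(100))]
193 [(np.int64(589), np.int64(-86), np.int64(100)), (np.int64(587), np.int64(-84), np.int64(99)), (np.int64(587), np.int64(-80), np.int64(100)), (np.int64(587), np.int64(-78), np.int64(100)), (np.int64(585), np.int64(-76), np.int64(99))]
```

Bar sits low (z ≈ 0.116) behind the lip; I'll keep pressing the lever.

Call:
step_arm:
  moves:
    - [[0,0,0,-0.001,0,-0.002,0],[0,0,0,-0.001,0,-0.002,0],[0,0,0,0,0,-0.002,0],[0,0,0,0,0,0,0]]

```text
clock: 12.43
tool_pos: [0.4873, -0.1059, 0.1308]
tool_rot: [0.999, 0.04, -0.0, -0.0]
ft_force: [0.4, 0.3, 0.6]
width: -0.0003
grip_force: 0.0
```

Call:
step_arm:
  moves:
    - [[0,0,0,-0.001,0,-0.002,0],[0,0,0,-0.001,0,-0.002,0],[0,0,0,0,0,-0.002,0],[0,0,0,0,0,0,0]]

```text
clock: 12.77
tool_pos: [0.4852, -0.1059, 0.1247]
tool_rot: [0.999, 0.04, -0.001, -0.0]
ft_force: [-0.4, -0.5, 0.9]
width: -0.0
grip_force: 0.0
```

Call:
step_arm:
  moves:
    - [[0,0,0,0,0,-0.002,0],[0,0,0,0,0,-0.002,0],[0,0,0,0,0,-0.001,0],[0,0,0,0,0,0,0]]

```text
clock: 13.1
tool_pos: [0.4855, -0.1059, 0.1199]
tool_rot: [0.999, 0.04, -0.0, -0.0]
ft_force: [0.2, -0.2, 0.5]
width: -0.0002
grip_force: 0.0
```

Call:
step_arm:
  moves:
    - [[0,0,0,0,0,-0.002,0],[0,0,0,0,0,-0.001,0],[0,0,0,0,0,0,0],[0,0,0,0,0,0,0]]

```text
clock: 13.43
tool_pos: [0.4856, -0.1059, 0.1172]
tool_rot: [0.999, 0.04, -0.0, -0.0]
ft_force: [-0.1, 0.5, 0.2]
width: -0.0006
grip_force: 0.0
```

Call:
step_arm:
  moves:
    - [[0,0,0,0,0,-0.002,0],[0,0,0,0,0,-0.001,0],[0,0,0,0,0,0,0],[0,0,0,0,0,0,0]]

```text
clock: 13.77
tool_pos: [0.486, -0.106, 0.116]
tool_rot: [0.999, 0.04, 0.001, 0.0]
ft_force: [-4.6, 2.0, 11.5]
width: -0.0001
grip_force: 5.7
```

Call:
step_arm:
  moves:
    - [[0,0,0,0,0,-0.001,0],[0,0,0,0,0,0,0],[0,0,0,0,0,0.01,0],[0,0,0,0,0,0.03,0],[0,0,0,0,0,0.04,0],[0,0,0,0,0,0.04,0],[0,0,0,0,0,0,0]]

```text
clock: 14.35
tool_pos: [0.4894, -0.107, 0.2419]
tool_rot: [0.999, 0.04, 0.007, 0.002]
ft_force: [1.0, 0.4, 2.1]
width: -0.0001
grip_force: 0.0
```

```bash
python3 st.py; python3 - <<'E'
from h import *
a,_=manip.read_camera("wrist");b,d=manip.read_camera("scene")
cv2.imwrite("pics/v6.png",np.hstack([cv2.resize(a,(400,300)),cv2.resize(b[90:240,90:240],(400,300),interpolation=cv2.INTER_CUBIC)]))
m=manip.masks_of("handle","scene")
if m:
    ys,xs=np.nonzero(m[0]["mask"]);W=np.array([px2w("scene",x,y,d[y,x]) for x,y in zip(xs,ys) if d[y,x]>0])
    W=W[W[:,2]>.108];f=np.polyfit(W[:,0],W[:,2],1);print("slope",f,np.percentile(W,[5,50,95],axis=0).round(4).tolist())
E
```

```text
t 14.35 tcp [ 0.4894 -0.107   0.2419] keeper mm [-116.8    1.1] yaw y -85.37 z [ 0.014 -0.003 -1.   ] F [1.  0.4 2.1] w -0.0001 g 0.0 q [ 0.1   0.14 -0.01  0.   -1.41  1.55]
slope [-0.03175826  0.13131616] [[0.4659, -0.1198, 0.1142], [0.4876, -0.1065, 0.1155], [0.5147, -0.0943, 0.119]]
```

View pics/v6.png

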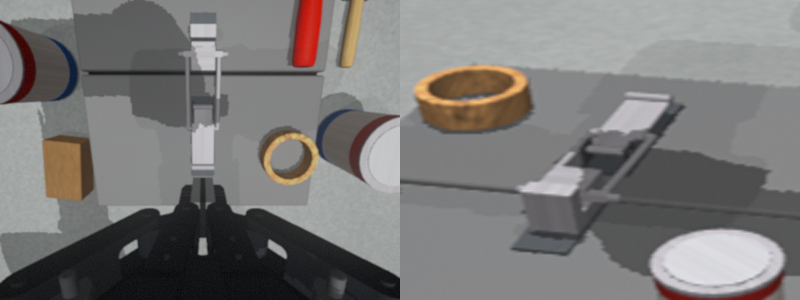

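```bash
python3 -c "
from plant import manip
print(manip.hand_in())"
```

```text
the job is handed in; nothing more can be done
None
```

The latch is hooked and closed, and I handed the job in at about 14.5 s. The bar lies behind the keeper's lip, about 16 mm above the deck, and the lever was flat when I looked after letting go. Pressing it to its stop took 11.5 N at the last reading, just before a final 1 mm press. The pull on the keeper was not measured directly; I expect about 10 N from the spring geometry. No verdict came back.

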